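# Hang the second slide-staining rack on the drain hook

## Task

Hang the loose rack of stained slides on the drain hook in front of the rack already hanging there: pass its eye over the upturned tip, slide it along the arm so that it pushes the first rack back, and press the two together against the rubber stop with a light but definite push, wherever that happens to be set on the arm. Then let it hang freely from the arm right up against the first rack and let go. The slides are glass: keep the racks upright, press no harder than a light push, never jar or unhook the first rack, and leave the other things on the desk where they are.

Things in the scene. Friction and masses are not known exactly. Their poses are not given: they have to be found in the camera images.
- hook_tip (a point): Centre of the 10 mm ball at the upturned tip of the drain hook. z up; x runs from the tip back along the arm to the post, 164 mm behind. The arm is a level steel bar 8 mm thick in line with the tip, its axis 8 mm below this point; its last 17 mm curve up to the tip. The stop on it: see drain_stand.
- drain_stand: Fixed steel stand: drip tray 190x130x14 mm, post, arm with its axis 150 mm up pointing to -x, tip at x = -85 mm; origin under the tray, 5 mm in front of its middle. The stop is a black rubber buffer 22 mm across round the arm, clamped with a collar: its front face is 83 to 125 mm behind the tip, not reported. It yields 0.4 mm per N up to 4 mm, then is rigid.
- loose_rack_grip (a point): The rack to hang, at first upright on the desk. This point is the middle of its finger grip, 124 mm above the underside: a flat-sided block 24 mm wide (y) by 14 mm deep (x), from 107 to 138 mm above the underside. x along the eye, z up. The rack weighs 0.11 to 0.18 kg and is the same seen from x and -x.
- loose_rack_eye (a point): The loose rack's seat point, on the eye's axis (x), 94.3 mm above the underside, where the arm's axis lies when it hangs. The eye block is 24 mm wide, 32 mm long (x), 68 to 107 mm above the underside; its passage is 14 mm wide, its floor 72 mm up, its roof an upside-down V with 45 degree slopes that peaks 100 mm up.
- loose_rack: White moulded rack with six glass slides on edge; origin at the centre of its underside, z up, x along the eye. 86 mm wide (y), 138 mm tall; basket 29 mm deep (x) and 30 mm tall with the slides; a bail narrows from it up to the hanging eye, with the finger grip on top.
- hung_rack_eye (a point): The seat point of the rack of the same kind that already hangs on the arm; x along the eye. It starts 2 to 30 mm in front of the stop and slides on the arm with less than 1 N of friction. When the two eye blocks touch, the two seat points are 32 mm apart.
- hung_rack: The rack already hanging, same shape and size as the loose rack; origin at the centre of its underside, z up, x along the eye.
- slide_box_mid (a point): Bystander, leave alone: a flat blue slide carton, 94x78x29 (mm); this point is its middle.
- cup_mid (a point): Bystander, leave alone: specimen cup with red lid, 66 across, 77 tall (mm); this point is its middle.
- jar_mid (a point): Bystander, leave alone: slim upright tube jar with red cap, 26 across, 97 tall (mm); this point is its middle.
- forceps_mid (a point): Bystander, leave alone: steel forceps lying flat, 126 long, 8 thick (mm); this point is its middle.
- tape_mid (a point): Bystander, leave alone: yellow roll of tape lying flat, about 105 across, 24 tall (mm); this point is its middle.
- marker_mid (a point): Bystander, leave alone: blue marker pen lying, 123 long, 13 thick (mm); this point is its middle.

How it is judged:
By the outcome, as a careful person would: the job done as asked, in the order asked, and still so for the second after the job is handed in, with the robot touching nothing.
It also fails if it takes over 53 s, if anything falls off the work surface, if the arm or the gripper's body presses on something with over 40 N, if the wrist force passes 120 N, or if a joint passes its speed limit or range.

## Robot

A 7-joint arm with a two-finger parallel gripper is mounted at the origin on a cart in front of the work surface, level with it; the furniture and walls round the work are solid. World frame = base frame: x ahead of the robot, y to its left, z up, the work surface at z = 0. Lengths are in m, angles in rad, forces in N, time in s.
With the tool pointing down it reaches from about 0.425 to 0.875 m from the base axis. Payload 4.7 kg.
Tool frame: the origin (TCP) lies midway between the tips of the shut fingers; the grasp point (between the pads) lies 19 mm behind it; z points along the fingers, y is the direction in which the jaws open and shut (so a half turn about z gives the same grasp; the last joint's range is limited). The gripper opens to 87 mm and grips with 3 to 60 N. Pads are 19 mm wide; open, the fingers measure 117 mm over their backs; the gripper's body (75 mm by 190 mm) begins 51 mm behind the grasp point.
Start: joints at [-1.105, 0.321, -0.07, 1.45, 0.023, 1.371, -0.057], TCP at [0.284, 0.585, 0.223] pointing down, gripper open.
Joint ranges: [-2.86, 2.86], [-0.3, 2.09], [-1.38, 1.24], [0.06, 2.45], [-1.56, 4.7], [0.09, 2.05], [-2.69, 2.69]. Speed limits (rad/s): [2.57, 2.57, 3.14, 3.14, 3.14, 3.14, 3.14].

## Interface

Orientations are given as a rotation vector (axis times angle).
In Python, from bench import ctrl, optics gives the robot as it stands. The module is installed in compiled form; this text tells all that it offers.
- The arm moves only by the tool step_arm, never from a script. Its argument "deltas" is a list of rows, each a list of 7 numbers: the turn, a rotation vector about the tool's x, y, z in degrees, then the shift along the tool's x, y, z in mm, then the finger opening in mm, from 0 to 87. A call has exactly 8 rows; each row is the pose to reach, as a shift and turn from the pose commanded when the call began, along the tool's axes at that moment; what a row does not reach only later rows make up. A row lasts 1/8 s, in which the tool goes at most 62.5 mm and 10.7 degrees, less where a joint would pass 70% of its speed; a pose out of reach is approached as far as the arm can. A call with a gripper value outside its range is refused whole. The fingers move at their own pace and stop on an object; "newtons" is the grip in N (left out, the last holds). Time passes only in rows, so rows that repeat a pose let the fingers close, or fill a call up. It gives the time, the measured TCP pose, the force and the opening at its end, in the units of the state.
- ctrl.get_state(): the state, without advancing time (a new reading comes with each control period).
- optics.get_image(name): name is "scene" or "top" or "wrist"; returns the picture (480x640x3 uint8, red, green, blue); there is no depth.
- optics.get_calibration(name): a dict with "K" (3x3 intrinsics, pixels), "k1" (the pictures are not rectified: a ray, as slopes to the right and down, at radius r is drawn at 1 + k1 r^2 times it, then the intrinsics apply), "R" (3x3) and "t" (3): a world point X has camera coordinates R X + t. Camera axes: x right, y down, z forward; pixel columns grow to the right and rows downward; lengths in m; the calibration is good to about 2 mm. A picture is of the moment at which its call begins: read the wrist's pose just before it. get_calibration takes no time and is no camera call; for the wrist camera it gives the pose at the moment of the call.
- ctrl.close_job(): hands the job in, once; it reports no verdict.
The state is a dict: "time": time; "joint_positions": joint angles; "qd": joint speeds; "joint_torque": joint torques, N m; "position": TCP position; "tool_rot": TCP orientation; "ft_force": force on the tool from outside, world axes, zero at the start; "torque": the same for the moment, N m; "grip_width": opening from 0.0 (shut) to 1.0 (fully open).
Only numpy, scipy, OpenCV 4.12 (cv2) and the standard library are available. Lean on these libraries where they do the work, as an engineer would, in place of code of your own. Each camera call takes 0.05 s, during which the arm holds its last target.

## Working session

There is one attempt and no reset: what is moved stays moved. The work goes in short steps, Python scripts to look and compute and a tool call to move; the robot and the scene stay as the last step left them, time stands still between calls to the robot, and variables do not carry over. Pictures are saved under pics/ and viewed, and the job is handed in when it is done.

Besides the shell and the picture viewer there is one more tool, called after "Emit:" by a JSON object that holds its "name" and its "arguments". step_arm: Moves the arm, as the interface text tells. Its arguments: {"type":"object","properties":{"deltas":{"type":"array"},"newtons":{"type":"number"}},"required":["deltas"]}

```bash
mkdir -p pics; cat > h.py <<'E'
import numpy as np, cv2
from bench import ctrl, optics
def snap(n,f):
    c=optics.get_calibration(n); im=optics.get_image(n); cv2.imwrite('pics/'+f,im[:,:,::-1]); return im,c
def ray(c,u,v):
    K=np.array(c['K']);k=c['k1'];R=np.array(c['R']);t=np.array(c['t'])
    a=np.array([(u-K[0,2])/K[0,0],(v-K[1,2])/K[1,1]]);s=a.copy()
    for _ in range(30): s=a/(1+k*(s@s))
    d=R.T@np.array([s[0],s[1],1]); return -R.T@t,d/np.linalg.norm(d)
def onz(c,u,v,z):
    o,d=ray(c,u,v); return o+d*(z-o[2])/d[2]
def tri(l):
    A=np.zeros((3,3));b=np.zeros(3)
    for c,u,v in l:
        o,d=ray(c,u,v);P=np.eye(3)-np.outer(d,d);A+=P;b+=P@o
    x=np.linalg.solve(A,b)
    return x,[np.linalg.norm((np.eye(3)-np.outer(d,d))@(x-o)) for o,d in [ray(*q) for q in l]]
def proj(c,X):
    K=np.array(c['K']);p=np.array(c['R'])@X+np.array(c['t']);s=p[:2]/p[2];s=s*(1+c['k1']*(s@s));return s*[K[0,0],K[1,1]]+[K[0,2],K[1,2]]
E
python3 - <<'E'
from h import *
for n in ['scene','top','wrist']:
    im,c=snap(n,n+'0.png'); print(n,np.round(c['K'],1).tolist(),c['k1'],np.round(-np.array(c['R']).T@c['t'],3),np.round(c['R'],2).tolist())
s=ctrl.get_state();print(s)
E
```

```text
scene [[540.8, 0.0, 311.7], [0.0, 540.8, 241.5], [0.0, 0.0, 1.0]] 0.05572342245178199 [-0.083 -0.734  1.069] [[0.76, -0.65, 0.0], [-0.44, -0.52, -0.73], [0.47, 0.55, -0.69]]
top [[578.3, 0.0, 315.9], [0.0, 578.3, 240.7], [0.0, 0.0, 1.0]] 0.053346378521005704 [0.362 0.018 1.471] [[-0.01, -1.0, -0.01], [-0.99, 0.01, -0.13], [0.13, 0.01, -0.99]]
wrist [[361.6, 0.0, 320.7], [0.0, 361.6, 239.5], [0.0, 0.0, 1.0]] -0.05667057061483512 [0.207 0.622 0.383] [[0.44, 0.9, -0.0], [0.86, -0.41, 0.31], [0.28, -0.14, -0.95]]
{'time': 0.15, 'joint_positions': array([-1.10491247,  0.32165693, -0.07010301,  1.45138926,  0.02262407,
        1.3707718 , -0.05691398]), 'qd': array([ 5.82838093e-05, -2.54268923e-03,  6.07165637e-04, -3.86297431e-03,
        1.37951976e-04, -3.89412934e-04,  9.62974323e-04]), 'joint_torque': array([-2.26006358e-05, -4.91796899e+01, -4.04658560e-01, -3.12875569e+01,
       -6.40599872e-02,  4.05570050e-02,  1.08320144e-04]), 'position': array([0.28363269, 0.58440123, 0.22171294]), 'tool_rot': array([-7.03541049e-01, -3.06157418e+00,  2.23247271e-03]), 'ft_force': array([-0.92153555,  0.20982678, -0.00384144]), 'torque': array([ 0.00613643, -0.01002499,  0.06355079]), 'grip_width': 0.9993847420210331}
```

```bash
ls . pics
```

```text
.:
h.py
pics

pics:
scene0.png
top0.png
wrist0.png
```

View pics/scene0.png

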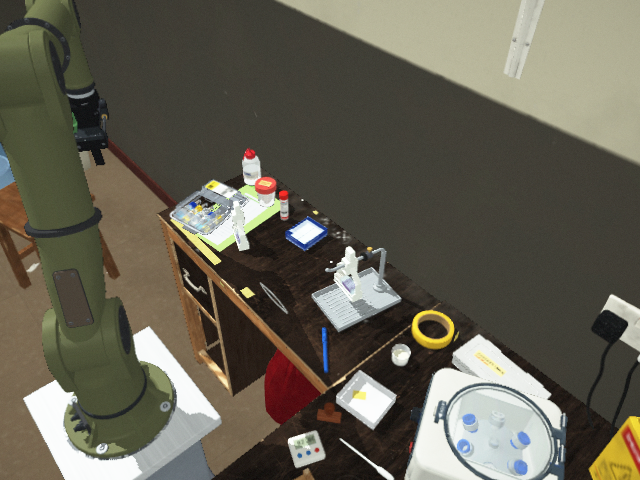

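View pics/top0.png

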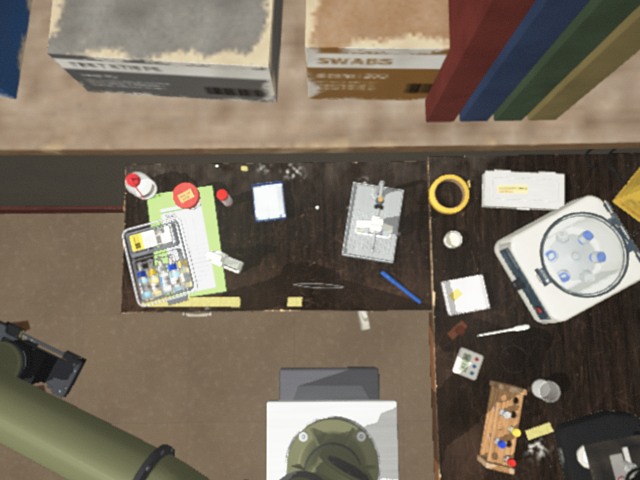

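View pics/wrist0.png

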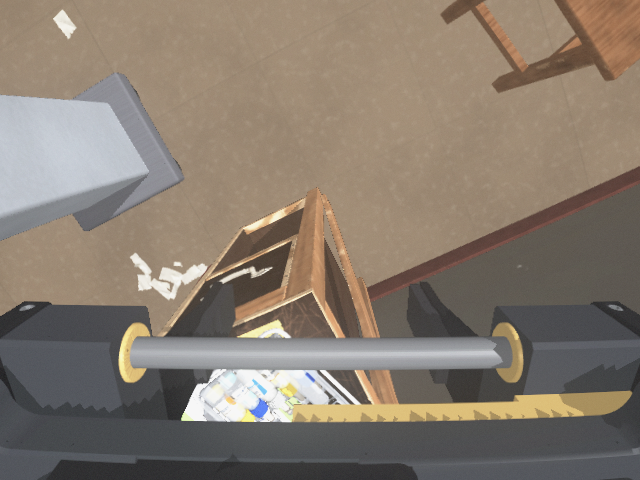

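```bash
python3 - <<'E'
import cv2
s=cv2.imread('pics/scene0.png');t=cv2.imread('pics/top0.png')
f=lambda im,x,y,w,h,n:cv2.imwrite(n,cv2.resize(im[y:y+h,x:x+w],(800,600),interpolation=cv2.INTER_CUBIC))
f(s,300,235,108,81,'pics/s_hook.png');f(s,200,180,108,81,'pics/s_rack.png')
f(t,330,170,108,81,'pics/t_hook.png');f(t,180,220,108,81,'pics/t_rack.png')
E
```

```text
(no output)
```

View pics/s_hook.png

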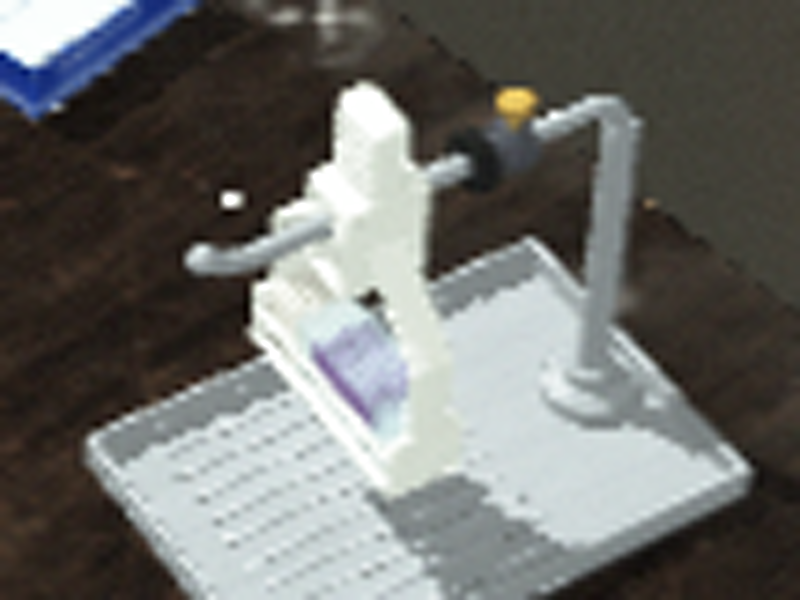

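View pics/s_rack.png

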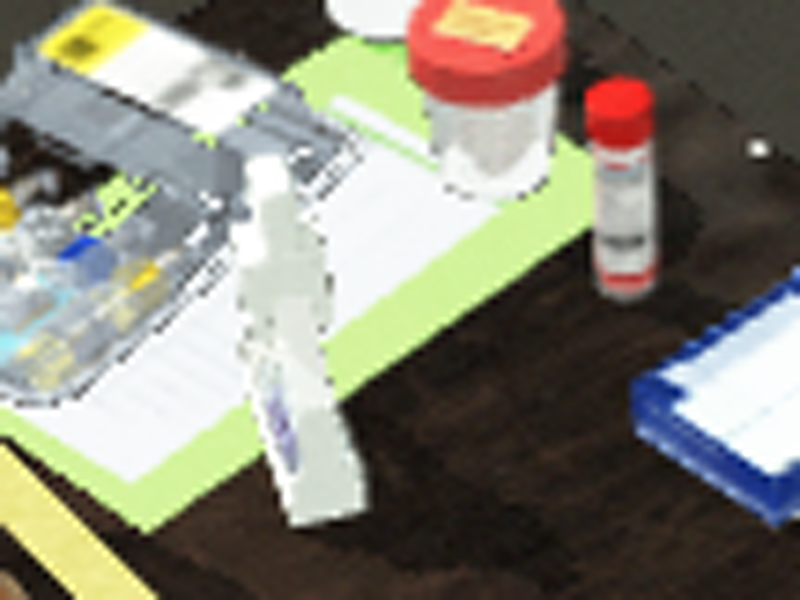

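View pics/t_hook.png

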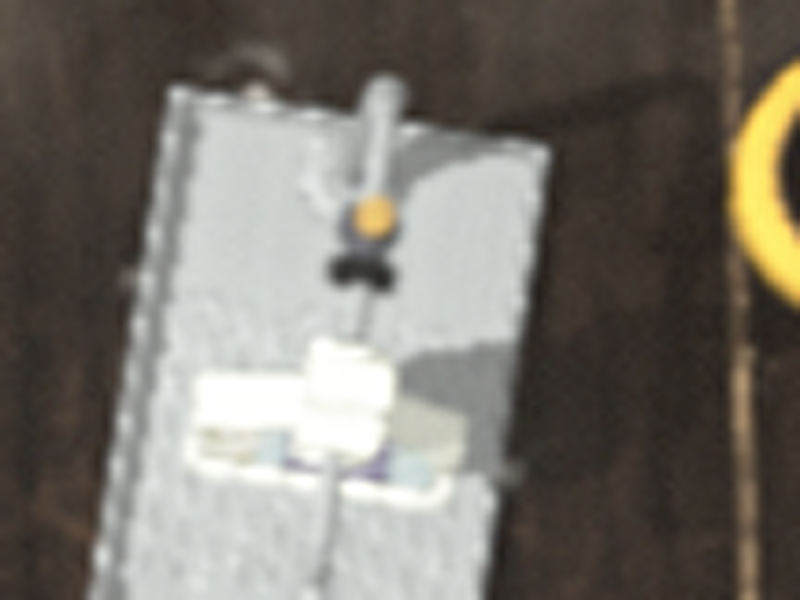

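View pics/t_rack.png

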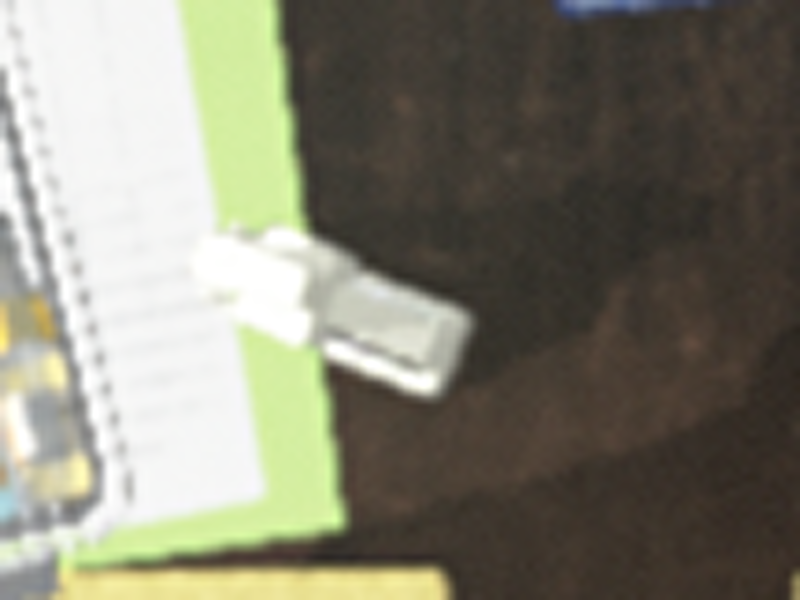

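```bash
python3 - <<'E'
from h import *
from h import optics
S=optics.get_calibration('scene');T=optics.get_calibration('top')
k=800/108
s=lambda ox,oy,x,y:(ox+x/k,oy+y/k)
def T2(a,b): return tri([(S,*s(*a)),(T,*s(*b))])
# hook tip
print('tip?',T2((300,235,200,258),(330,170,318,596)))
print('knob',T2((300,235,517,95),(330,170,376,216)))
print('stopfront',T2((300,235,475,165),(330,170,362,272)))
print('griptop loose',T2((200,180,270,160),(180,220,212,255)))
print('hung grip top',T2((300,235,375,100),(330,170,350,360)))
for p in [(470,320),(430,397),(325,350)]: print(onz(T,*s(180,220,*p),0.0),onz(T,*s(180,220,*p),0.03))
for p in [(295,525),(368,505)]: print('S',onz(S,*s(200,180,*p),0.0))
E
```

```text
tip? (array([ 0.50501701, -0.09679161,  0.1617541 ]), [np.float64(0.0005948645792965493), np.float64(0.000594864579296669)])
knob (array([ 0.62186416, -0.11644823,  0.17381722]), [np.float64(0.00042305217067189967), np.float64(0.00042305217067189154)])
stopfront (array([ 0.60862546, -0.11394316,  0.14883528]), [np.float64(0.00015353259717567667), np.float64(0.00015353259717562983)])
griptop loose (array([0.50538227, 0.28200943, 0.1289838 ]), [np.float64(0.002431169323619564), np.float64(0.0024311693236194628)])
hung grip top (array([ 0.57202938, -0.10437064,  0.19439998]), [np.float64(0.0016034606456946986), np.float64(0.0016034606456946812)])
[0.49354387 0.2195279  0.        ] [0.49085731 0.21541845 0.03      ]
[0.4671163 0.2330445 0.       ] [0.46496879 0.22865936 0.03      ]
[0.48364979 0.26934263 0.        ] [0.48116505 0.26421712 0.03      ]
S [0.47038938 0.23180865 0.        ]
S [0.49797842 0.22279258 0.        ]
```

```bash
python3 - <<'E'
import cv2
t=cv2.imread('pics/top0.png')
f=lambda im,x,y,w,h,n:cv2.imwrite(n,cv2.resize(im[y:y+h,x:x+w],(800,600),interpolation=cv2.INTER_CUBIC))
f(t,345,205,60,45,'pics/t_hook2.png');f(t,200,240,60,45,'pics/t_rack2.png')
E
```

```text
(no output)
```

View pics/t_hook2.png

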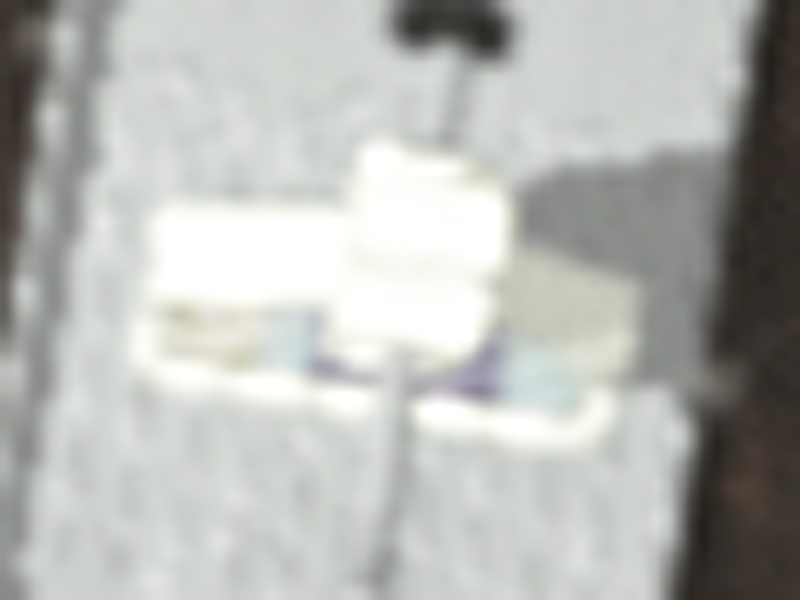

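View pics/t_rack2.png

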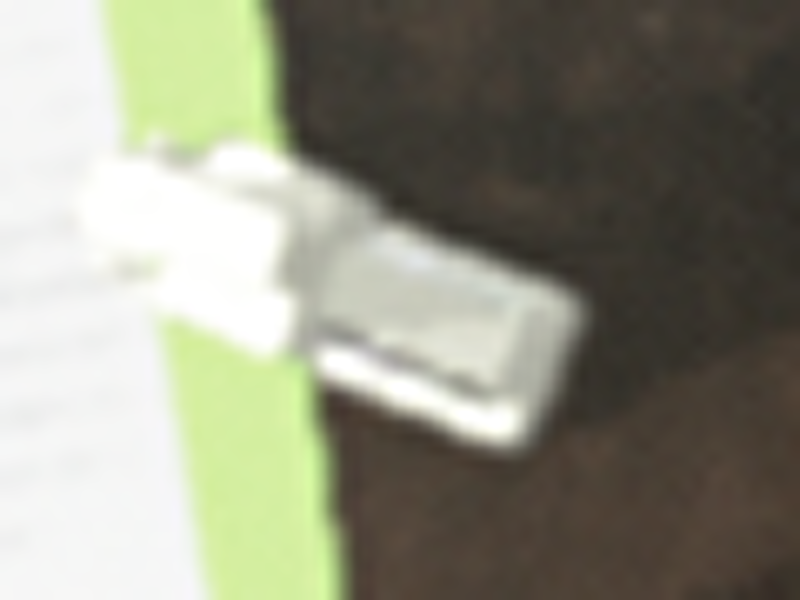

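```bash
cat >> h.py <<'E'
from scipy.spatial.transform import Rotation as Ro
def delta(pos,yaw_deg,cmd=None):
    """yaw: tool y = +y rotated by yaw; tool x = -(x rotated by yaw)"""
    s=ctrl.get_state(); p,r=(s['position'],s['tool_rot']) if cmd is None else cmd
    R0=Ro.from_rotvec(r); y=np.radians(yaw_deg)
    R1=Ro.from_matrix(np.array([[-np.cos(y),-np.sin(y),0],[-np.sin(y),np.cos(y),0],[0,0,-1]]))
    print('turn',np.round((R0.inv()*R1).as_rotvec(degrees=True),2),'shift mm',np.round(R0.inv().apply(np.array(pos)-p)*1000,1))
def st():
    s=ctrl.get_state(); M=Ro.from_rotvec(s['tool_rot']).as_matrix()
    print('t',round(s['time'],2),'p',np.round(s['position'],4),'yaw',np.round(np.degrees(np.arctan2(-M[0,1],M[1,1])),2),'z',np.round(M[:,2],4),'F',np.round(s['ft_force'],2),'T',np.round(s['torque'],2),'g',round(s['grip_width']*87,1))
E
python3 - <<'E'
from h import *
T=optics.get_calibration('top')
print(onz(T,213.5,255.4,.138))
st(); delta([.50,.268,.25],-25)
E
```

```text
[0.49996581 0.27014217 0.138     ]
t 0.15 p [0.2836 0.5844 0.2217] yaw -25.88 z [-5.0e-04 -1.3e-03 -1.0e+00] F [-0.92  0.21 -0.  ] T [ 0.01 -0.01  0.06] g 86.9
turn [-0.08  0.01 -0.88] shift mm [-332.8 -190.2  -28. ]
```

Emit:
{"name": "step_arm", "arguments": {"deltas": [[0,0,0,-50,-28,-10,87],[0,0,0,-100,-57,-20,87],[0,0,0,-150,-86,-28,87],[0,0,0,-200,-114,-28,87],[0,0,0,-250,-143,-28,87],[0,0,0,-300,-171,-28,87],[0,0,0,-333,-190,-28,87],[0,0,0,-333,-190,-28,87]], "newtons": 10}}

```text
time: 1.15
position: [0.5026, 0.2642, 0.2504]
tool_rot: [0.715, 3.058, -0.002]
ft_force: [-0.3, 0.3, 0.1]
grip_width: 0.993
```

```bash
python3 - <<'E'
from h import *
st(); im,c=snap('wrist','w1.png'); st()
E
```

```text
t 1.15 p [0.5026 0.2642 0.2504] yaw -26.31 z [ 6.0e-04 -1.6e-03 -1.0e+00] F [-0.31  0.29  0.08] T [ 0.01  0.03 -0.03] g 86.4
t 1.2 p [0.5011 0.267  0.2504] yaw -26.08 z [-3.e-04 -1.e-04 -1.e+00] F [-0.61  0.09 -0.4 ] T [ 0.08  0.02 -0.01] g 87.0
```

View pics/w1.png

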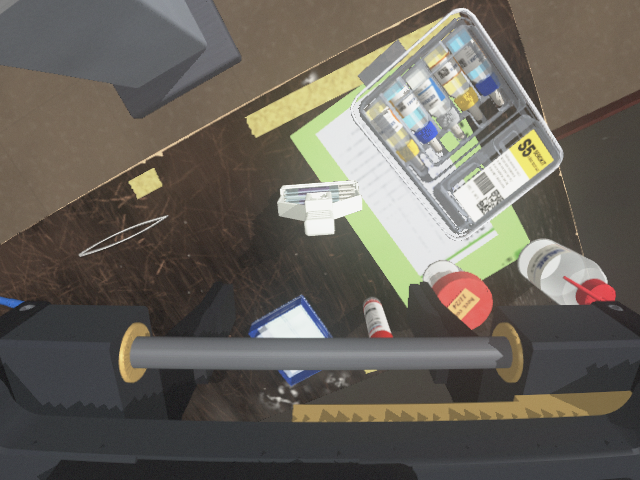

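```bash
python3 - <<'E'
from h import *
st(); im,c=snap('wrist','w2.png'); np.save('c2.npy',c,allow_pickle=True)
cv2.imwrite('pics/w2c.png',cv2.resize(im[165:255,260:380,::-1],(800,600),interpolation=cv2.INTER_CUBIC))
E
```

```text
t 1.2 p [0.5011 0.267  0.2504] yaw -26.08 z [-3.e-04 -1.e-04 -1.e+00] F [-0.61  0.09 -0.4 ] T [ 0.08  0.02 -0.01] g 87.0
```

View pics/w2c.png

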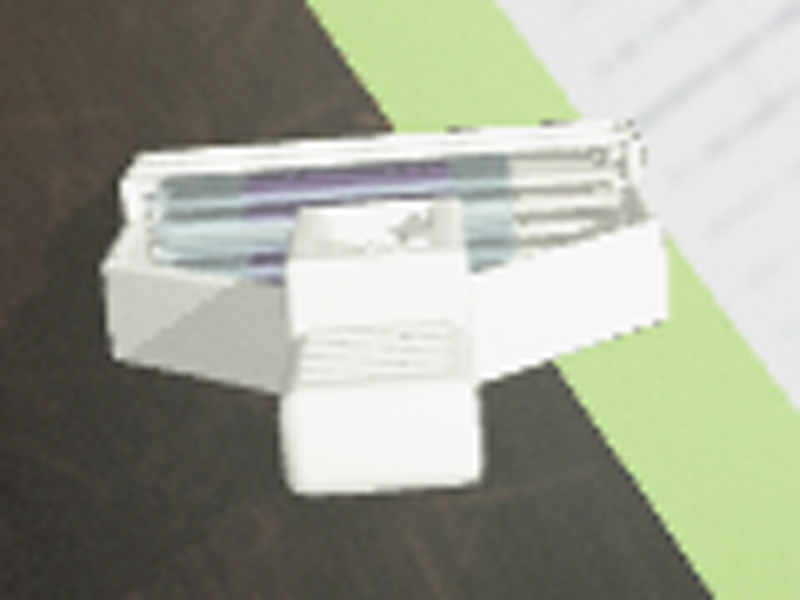

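```bash
python3 - <<'E'
from h import *
c=np.load('c2.npy',allow_pickle=True).item()
k=800/120
P=[onz(c,260+x/k,165+y/k,.138) for x,y in [(284,393),(481,382),(484,484),(293,495)]]
P=np.array(P);print(np.round(P,4),P.mean(0))
for a,b in [(0,1),(3,2),(0,3),(1,2)]:
    d=P[b]-P[a];print(np.linalg.norm(d)*1000,np.degrees(np.arctan2(-d[0],d[1])),np.degrees(np.arctan2(d[1],d[0])))
Q=[onz(c,260+x/k,165+y/k,.03) for x,y in [(135,155),(635,122)]]
d=Q[0]-Q[1];print('basket',Q,np.linalg.norm(d)*1000,np.degrees(np.arctan2(-d[0],d[1])))
Q=[onz(c,260+x/k,165+y/k,.107) for x,y in [(290,272),(467,267)]]
d=Q[0]-Q[1];print('eye',Q,np.linalg.norm(d)*1000,np.degrees(np.arctan2(-d[0],d[1])))
m=P.mean(0)
delta([m[0],m[1],.125],-24)
E
```

```text
[[0.4858 0.2583 0.138 ]
 [0.4948 0.2797 0.138 ]
 [0.5063 0.2746 0.138 ]
 [0.4975 0.2536 0.138 ]] [0.49609975 0.26653386 0.138     ]
23.190313470906077 -22.748758573468304 67.25124142653169
22.790514011923246 -22.594936156950457 67.40506384304956
12.631136915047538 -112.06566498645319 -22.065664986453182
12.571525435561247 -113.8850104675397 -23.88501046753969
basket [array([0.46459385, 0.23658955, 0.03      ]), array([0.49478775, 0.31030993, 0.03      ])] 79.6640869065407 157.72729854514122
eye [array([0.47870268, 0.26110008, 0.107     ]), array([0.48813474, 0.28188054, 0.107     ])] 22.820852643298917 155.58715883743687
turn [ 0.01 -0.05 -1.91] shift mm [  2.5  -3.7 125.3]
```

Emit:
{"name": "step_arm", "arguments": {"deltas": [[0,0,-1,1,-2,25,87],[0,0,-3,2.5,-3.7,50,87],[0,0,-3,2.5,-3.7,75,87],[0,0,-3,2.5,-3.7,90,87],[0,0,-3,2.5,-3.7,90,87],[0,0,-3,2.5,-3.7,90,87],[0,0,-3,2.5,-3.7,90,87],[0,0,-3,2.5,-3.7,90,87]]}}

```text
time: 2.25
position: [0.497, 0.2664, 0.1613]
tool_rot: [0.623, 3.078, 0.002]
ft_force: [-0.5, -0.1, 0.1]
grip_width: 0.995
```

```bash
python3 - <<'E'
from h import *
st(); im,c=snap('wrist','w3.png'); np.save('c3.npy',c,allow_pickle=True)
cv2.imwrite('pics/w3c.png',cv2.resize(im[200:380,200:440,::-1],(800,600),interpolation=cv2.INTER_CUBIC))
E
```

```text
t 2.25 p [0.497  0.2664 0.1613] yaw -22.89 z [ 1.1e-03  8.0e-04 -1.0e+00] F [-0.55 -0.06  0.1 ] T [-0.   -0.01 -0.02] g 86.6
```

View pics/w3c.png

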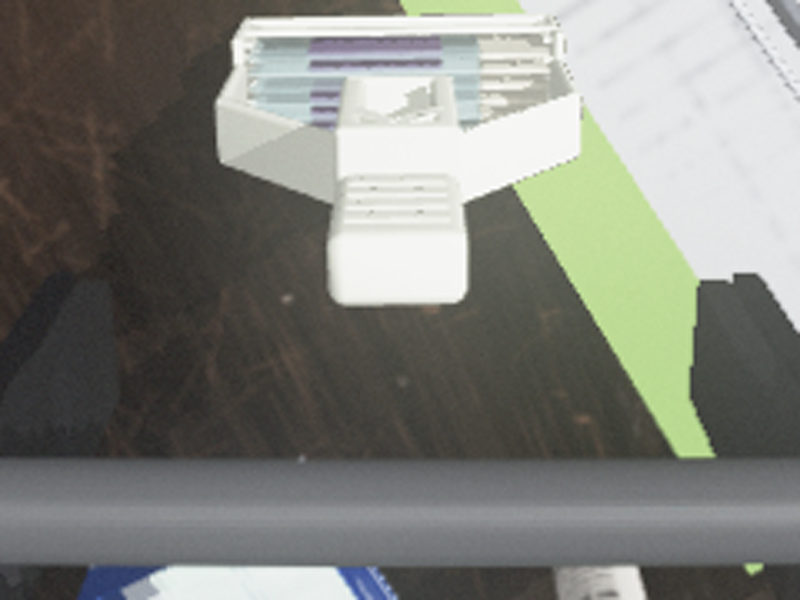

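```bash
python3 - <<'E'
from h import *
c=np.load('c3.npy',allow_pickle=True).item()
k=800/240
P=np.array([onz(c,200+x/k,200+y/k,.138) for x,y in [(328,235),(468,233),(469,303),(330,304)]])
m=P.mean(0);print(m)
for a,b in [(0,1),(3,2),(0,3),(1,2)]:
    d=P[b]-P[a];print(np.linalg.norm(d)*1000,np.degrees(np.arctan2(-d[0],d[1])))
delta([m[0],m[1],.108],-23)
E
```

```text
[0.49513875 0.26633928 0.138     ]
23.15751201234735 -22.005144890278746
23.45834474560747 -22.437904065751578
12.604829096705725 -112.46919952993991
12.783131240222387 -111.11731107710447
turn [0.05 0.03 0.11] shift mm [ 1.6 -0.7 53.2]
```

Emit:
{"name": "step_arm", "arguments": {"deltas": [[0,0,-0.6,1.6,-0.5,20,87],[0,0,-0.6,1.6,-0.5,40,87],[0,0,-0.6,1.6,-0.5,54,87],[0,0,-0.6,1.6,-0.5,54,70],[0,0,-0.6,1.6,-0.5,54,50],[0,0,-0.6,1.6,-0.5,54,36],[0,0,-0.6,1.6,-0.5,54,28],[0,0,-0.6,1.6,-0.5,54,20]], "newtons": 15}}

```text
time: 3.3
position: [0.4951, 0.2665, 0.1069]
tool_rot: [0.607, 3.082, 0.001]
ft_force: [-0.2, 0.2, 0.2]
grip_width: 0.518
```

```bash
python3 - <<'E'
from h import *
st()
E
```

```text
t 3.3 p [0.4951 0.2665 0.1069] yaw -22.28 z [ 5.e-04  3.e-04 -1.e+00] F [-0.25  0.24  0.16] T [-0.01  0.02  0.  ] g 45.1
```

Emit:
{"name": "step_arm", "arguments": {"deltas": [[0,0,0,0,0,0,15],[0,0,0,0,0,0,15],[0,0,0,0,0,0,15],[0,0,0,0,0,0,15],[0,0,0,0,0,0,15],[0,0,0,0,0,0,15],[0,0,0,0,0,0,15],[0,0,0,0,0,0,15]], "newtons": 20}}

```text
time: 4.3
position: [0.4949, 0.2664, 0.1066]
tool_rot: [-0.607, -3.082, 0.0]
ft_force: [-1.4, 0.0, 0.6]
grip_width: 0.275
```

```bash
python3 - <<'E'
from h import *
st()
E
```

```text
t 4.3 p [0.4949 0.2664 0.1066] yaw -22.29 z [-0. -0. -1.] F [-1.38  0.02  0.58] T [-0.04  0.03  0.01] g 23.9
```

Emit:
{"name": "step_arm", "arguments": {"deltas": [[0,0,0,0,0,-5,15],[0,0,0,0,0,-25,15],[0,0,0,0,0,-55,15],[0,0,0,0,0,-90,15],[0,0,0,0,0,-130,15],[0,0,0,0,0,-170,15],[0,0,0,0,0,-205,15],[0,0,0,0,0,-225,15]]}}

```text
time: 5.3
position: [0.4953, 0.2666, 0.334]
tool_rot: [0.607, 3.08, 0.003]
ft_force: [0.4, 0.3, -0.3]
grip_width: 0.275
```

```bash
python3 - <<'E'
from h import *
st(); delta([.564,-.107,.331],-9.5)
E
```

```text
t 5.3 p [0.4953 0.2666 0.334 ] yaw -22.28 z [ 0.0023  0.0015 -1.    ] F [ 0.4   0.27 -0.27] T [-0.02  0.02 -0.02] g 24.0
turn [  0.12   0.11 -12.79] shift mm [-205.2 -319.6    2.6]
```

Emit:
{"name": "step_arm", "arguments": {"deltas": [[0,0,-1,-10,-15,0,15],[0,0,-3,-38,-58,0,15],[0,0,-5,-70,-109,0,15],[0,0,-8,-103,-160,0,15],[0,0,-10,-137,-212,0,15],[0,0,-12,-169,-263,0,15],[0,0,-13,-195,-304,0,15],[0,0,-13,-205,-320,0,15]]}}

```text
time: 6.3
position: [0.5627, -0.1119, 0.3317]
tool_rot: [0.263, 3.13, -0.002]
ft_force: [0.4, 0.5, -1.1]
grip_width: 0.27
```

Emit:
{"name": "step_arm", "arguments": {"deltas": [[0,0,0,0,0,0,15],[0,0,0,0,0,0,15],[0,0,0,0,0,0,15],[0,0,0,0,0,0,15],[0,0,0,0,0,0,15],[0,0,0,0,0,0,15],[0,0,0,0,0,0,15],[0,0,0,0,0,0,15]]}}

```text
time: 7.3
position: [0.5632, -0.1075, 0.3316]
tool_rot: [0.254, 3.131, 0.0]
ft_force: [0.8, -0.4, -1.6]
grip_width: 0.275
```

```bash
python3 - <<'E'
from h import *
st(); im,c=snap('wrist','w4.png'); np.save('c4.npy',c,allow_pickle=True);st()
E
```

```text
t 7.3 p [ 0.5632 -0.1075  0.3316] yaw -9.29 z [ 0.  0. -1.] F [ 0.8  -0.41 -1.56] T [ 0.06 -0.    0.03] g 23.9
t 7.35 p [ 0.5632 -0.1075  0.3316] yaw -9.29 z [ 0.  0. -1.] F [-0.37  0.12 -1.14] T [ 0.   -0.   -0.02] g 24.1
```

View pics/w4.png

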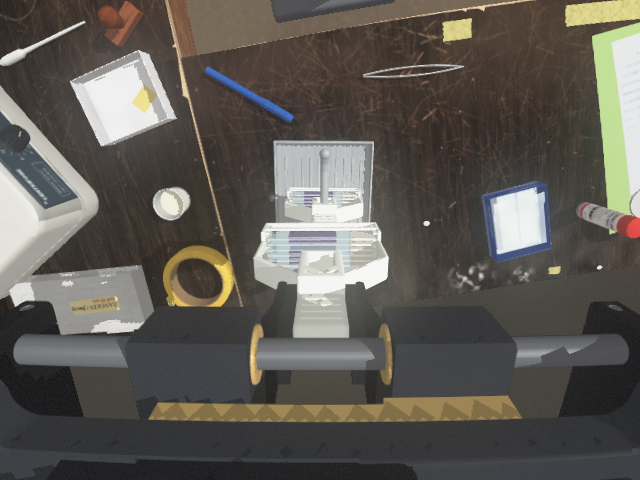

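```bash
python3 - <<'E'
import cv2
im=cv2.imread('pics/w4.png')
cv2.imwrite('pics/w4c.png',cv2.resize(im[140:230,265:385],(800,600),interpolation=cv2.INTER_CUBIC))
cv2.imwrite('pics/w4d.png',cv2.resize(im[210:345,230:410],(800,600),interpolation=cv2.INTER_CUBIC))
E
```

```text
(no output)
```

View pics/w4c.png

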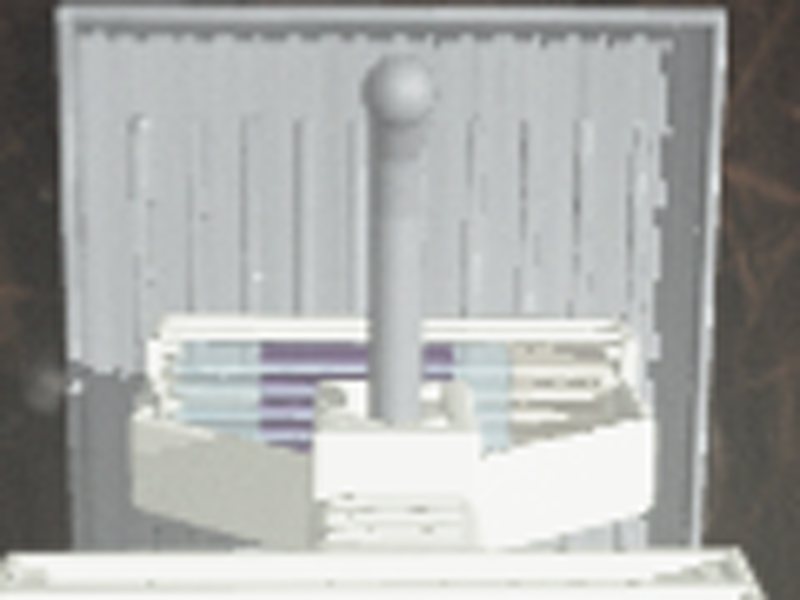

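View pics/w4d.png

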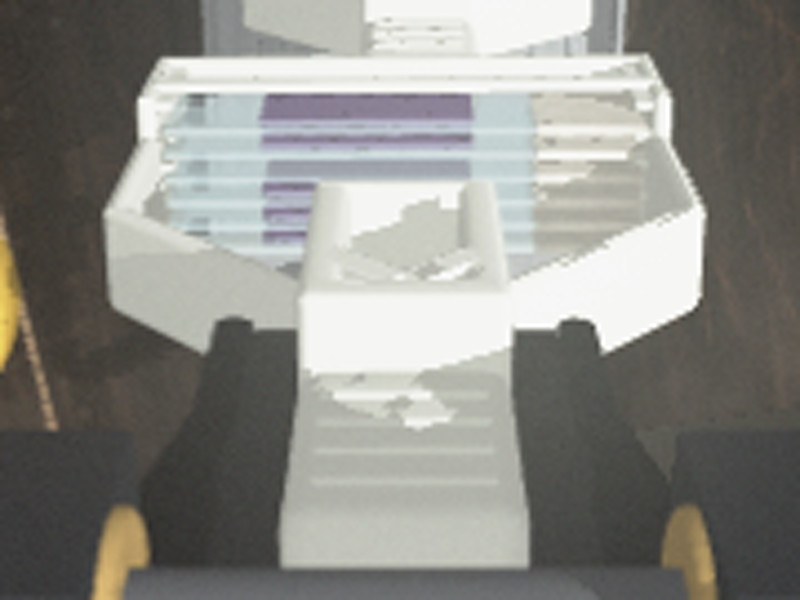

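```bash
python3 - <<'E'
from h import *
c=np.load('c4.npy',allow_pickle=True).item()
s=ctrl.get_state();p=s['position'];R=Ro.from_rotvec(s['tool_rot'])
tl=lambda X:np.round(R.inv().apply(X-p)*1000,2)
k=800/120;
def C(x,y,z):return onz(c,265+x/k,140+y/k,z)
tip=C(399,90,.158);print('tip',tip,tl(tip))
for y,e in [(180,(370,423)),(300,(371,421)),(390,(373.5,420))]:
    X=C(sum(e)/2,y,.150);print('arm',X,tl(X))
# hung rack eye front top edge  z = .150-.0943+.107
for x,y in [(313,432),(480,430)]: X=C(x,y,.1627);print('hung front edge',X,tl(X))
k2=800/180
for x,y in [(299,290),(513,290)]:
    X=onz(c,230+x/k2,210+y/k2,p[2]);print('held edge',tl(X))
# basket near corner top z=.03
for x,y in [(140,75),(670,75)]:
    X=onz(c,230+x/k2,210+y/k2,p[2]-.1066+.03);print('basket',tl(X))
E
```

```text
tip [ 0.50537362 -0.09443049  0.158     ] [ 59.21   3.56 173.56]
arm [ 0.51821206 -0.0967539   0.15      ] [ 46.16   3.33 181.56]
arm [ 0.53494271 -0.09950611  0.15      ] [ 29.21   3.32 181.56]
arm [ 0.54782898 -0.10146087  0.15      ] [ 16.17   3.47 181.56]
hung front edge [ 0.54926787 -0.11365432  0.1627    ] [ 12.79  -8.33 168.86]
hung front edge [ 0.55273787 -0.09060525  0.1627    ] [ 13.08  14.98 168.86]
held edge [ 15.2  -11.45  -0.  ]
held edge [15.21 11.85  0.  ]
basket [ 17.71 -40.65  76.6 ]
basket [17.74 40.93 76.6 ]
```

Emit:
{"name": "step_arm", "arguments": {"deltas": [[0,0,0,15,1,0,15],[0,0,0,45,2,0,15],[0,0,0,78,3.4,0,15],[0,0,0,99,3.4,10,15],[0,0,0,99,3.4,45,15],[0,0,0,99,3.4,85,15],[0,0,0,99,3.4,125,15],[0,0,0,99,3.4,150,15]]}}

```text
time: 8.35
position: [0.4643, -0.0878, 0.1798]
tool_rot: [-0.254, -3.129, -0.001]
ft_force: [0.4, 0.4, -1.2]
grip_width: 0.274
```

Emit:
{"name": "step_arm", "arguments": {"deltas": [[0,0,0,0,0,3,15],[0,0,0,0,0,5,15],[0,0,0,0,0,5,15],[0,0,0,0,0,5,15],[0,0,0,0,0,5,15],[0,0,0,0,0,5,15],[0,0,0,0,0,5,15],[0,0,0,0,0,5,15]]}}

```text
time: 9.35
position: [0.4661, -0.0881, 0.1765]
tool_rot: [-0.254, -3.131, 0.0]
ft_force: [-0.1, 0.4, -2.9]
grip_width: 0.275
```

```bash
python3 - <<'E'
from h import *
st(); im,c=snap('wrist','w5.png'); im2,_=snap('scene','s5.png'); im3,_=snap('top','t5.png');st()
f=lambda im,x,y,w,h:cv2.resize(im[y:y+h,x:x+w,::-1],(400,300),interpolation=cv2.INTER_CUBIC)
a=np.hstack([f(im2,290,235,120,90),f(im3,320,185,80,60)]);cv2.imwrite('pics/st5.png',a)
E
```

```text
t 9.35 p [ 0.4661 -0.0881  0.1765] yaw -9.28 z [-0.  0. -1.] F [-0.08  0.4  -2.89] T [-0.04  0.02 -0.03] g 24.0
t 9.5 p [ 0.4661 -0.0881  0.1766] yaw -9.28 z [ 0.  0. -1.] F [-0.26 -0.06 -1.21] T [ 0.06 -0.02 -0.01] g 23.9
```

View pics/w5.png

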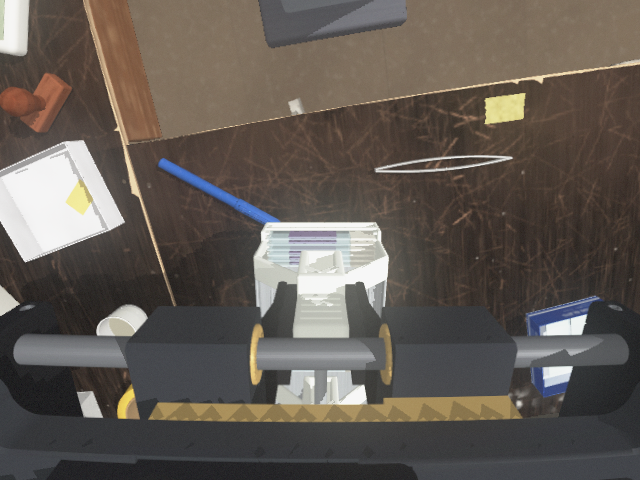

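View pics/st5.png

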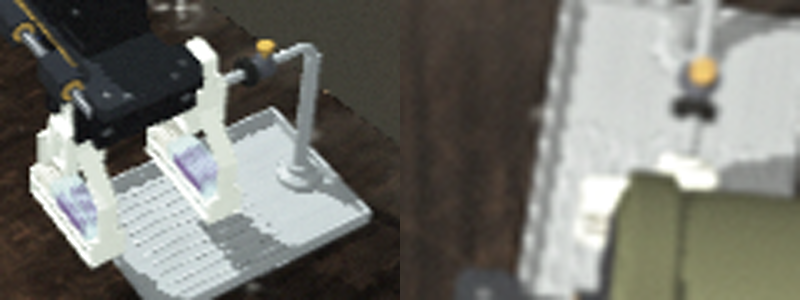

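Emit:
{"name": "step_arm", "arguments": {"deltas": [[0,0,0,-5,0,0,15],[0,0,0,-12,0,0,15],[0,0,0,-17,0,0,15],[0,0,0,-21,0,0,15],[0,0,0,-24,0,0,15],[0,0,0,-27,0,0,15],[0,0,0,-30,0,0,15],[0,0,0,-30,0,0,15]]}}

```text
time: 10.5
position: [0.4959, -0.093, 0.1766]
tool_rot: [0.254, 3.131, -0.0]
ft_force: [-0.2, 0.3, -1.7]
grip_width: 0.273
```

```bash
python3 - <<'E'
from h import *
st(); im,c=snap('wrist','w6.png'); im2,_=snap('scene','s6.png');st()
f=lambda im,x,y,w,h:cv2.resize(im[y:y+h,x:x+w,::-1],(400,300),interpolation=cv2.INTER_CUBIC)
a=np.hstack([f(im2,290,235,120,90),f(im,260,195,128,96)]);cv2.imwrite('pics/st6.png',a)
E
```

```text
t 10.5 p [ 0.4959 -0.093   0.1766] yaw -9.29 z [ 1.e-04 -0.e+00 -1.e+00] F [-0.21  0.3  -1.71] T [-0.04 -0.02  0.02] g 23.8
t 10.6 p [ 0.4956 -0.0929  0.1765] yaw -9.28 z [-2.e-04  0.e+00 -1.e+00] F [-0.13  0.35 -1.58] T [0.01 0.02 0.01] g 24.1
```

View pics/st6.png

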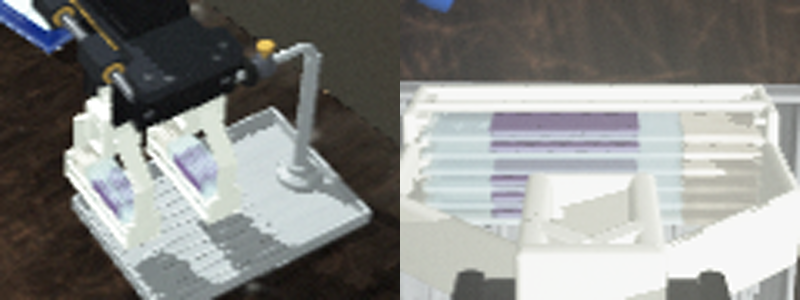

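Emit:
{"name": "step_arm", "arguments": {"deltas": [[0,0,0,-4,0,0,15],[0,0,0,-9,0,0,15],[0,0,0,-14,0,0,15],[0,0,0,-19,0,0,15],[0,0,0,-24,0,0,15],[0,0,0,-29,0,0,15],[0,0,0,-34,0,0,15],[0,0,0,-35,0,0,15]]}}

```text
time: 11.6
position: [0.5306, -0.0987, 0.1765]
tool_rot: [-0.254, -3.131, 0.0]
ft_force: [1.0, 0.1, -1.4]
grip_width: 0.272
```

```bash
python3 - <<'E'
from h import *
st(); im,c=snap('wrist','w7.png'); im2,_=snap('scene','s7.png');np.save('c7.npy',c,allow_pickle=True);st()
f=lambda im,x,y,w,h:cv2.resize(im[y:y+h,x:x+w,::-1],(400,300),interpolation=cv2.INTER_CUBIC)
a=np.hstack([f(im2,290,235,120,90),f(im,260,195,128,96)]);cv2.imwrite('pics/st7.png',a)
E
```

```text
t 11.6 p [ 0.5306 -0.0987  0.1765] yaw -9.29 z [-0.e+00 -1.e-04 -1.e+00] F [ 0.98  0.09 -1.41] T [ 0.01 -0.06 -0.01] g 23.6
t 11.7 p [ 0.5303 -0.0986  0.1765] yaw -9.29 z [-2.e-04 -0.e+00 -1.e+00] F [-0.75 -0.41 -0.93] T [ 0.02 -0.   -0.02] g 23.8
```

View pics/st7.png

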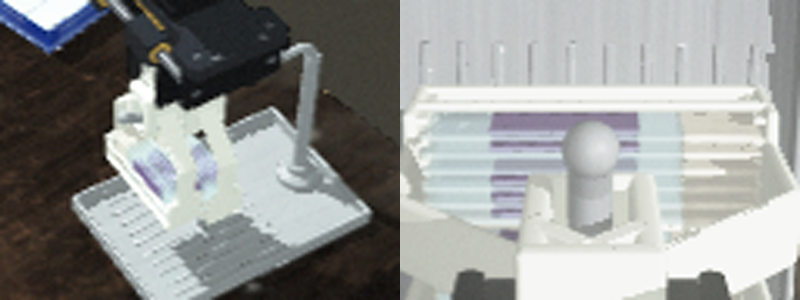

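Emit:
{"name": "step_arm", "arguments": {"deltas": [[0,0,0,0,0,3,15],[0,0,0,0,0,6,15],[0,0,0,0,0,8,15],[0,0,0,-1,0,8,15],[0,0,0,-2,0,8,15],[0,0,0,-3,0,8,15],[0,0,0,-4,0,8,15],[0,0,0,-5,0,8,15]]}}

```text
time: 12.7
position: [0.535, -0.0995, 0.1685]
tool_rot: [-0.254, -3.131, -0.0]
ft_force: [-1.2, 0.3, -1.9]
grip_width: 0.272
```

Emit:
{"name": "step_arm", "arguments": {"deltas": [[0,0,0,-1.2,0,0,15],[0,0,0,-2.5,0,0,15],[0,0,0,-4,0,0,15],[0,0,0,-5.5,0,0,15],[0,0,0,-7,0,0,15],[0,0,0,-8.5,0,0,15],[0,0,0,-10,0,0,15],[0,0,0,-11,0,0,15]]}}

```text
time: 13.7
position: [0.5461, -0.1012, 0.1685]
tool_rot: [0.254, 3.131, 0.0]
ft_force: [-0.8, 0.4, -0.5]
grip_width: 0.279
```

```bash
python3 - <<'E'
from h import *
st(); im,c=snap('wrist','w8.png'); im2,_=snap('scene','s8.png');np.save('c8.npy',c,allow_pickle=True);st()
f=lambda im,x,y,w,h:cv2.resize(im[y:y+h,x:x+w,::-1],(400,300),interpolation=cv2.INTER_CUBIC)
a=np.hstack([f(im2,310,235,100,75),f(im,260,195,128,96)]);cv2.imwrite('pics/st8.png',a)
E
```

```text
t 13.7 p [ 0.5461 -0.1012  0.1685] yaw -9.29 z [ 0.  0. -1.] F [-0.75  0.41 -0.52] T [ 0.04  0.19 -0.03] g 24.2
t 13.8 p [ 0.5462 -0.1012  0.1686] yaw -9.29 z [ 3.e-04  0.e+00 -1.e+00] F [ 0.11 -0.17 -1.45] T [-0.02  0.04  0.06] g 23.8
```

View pics/st8.png

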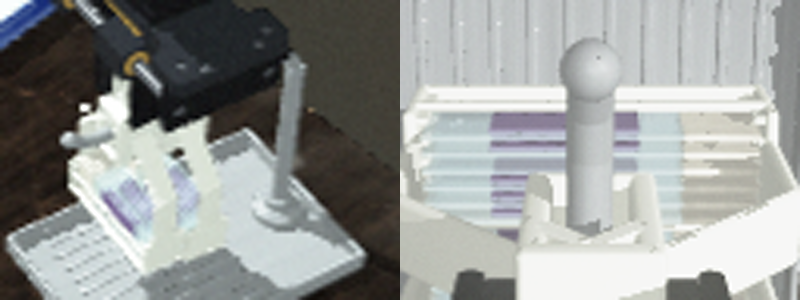

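Emit:
{"name": "step_arm", "arguments": {"deltas": [[0,0,0,1,0,0,15],[0,0,0,2,0,0,15],[0,0,0,2,0,1.5,15],[0,0,0,2,0,3,15],[0,0,0,2,0,4.5,15],[0,0,0,2,0,5.5,15],[0,0,0,2,0,5.5,15],[0,0,0,2,0,5.5,15]]}}

```text
time: 14.8
position: [0.5441, -0.1009, 0.1631]
tool_rot: [0.254, 3.131, 0.0]
ft_force: [0.5, -0.9, -2.3]
grip_width: 0.274
```

```bash
python3 - <<'E'
from h import *
for i in range(4): st(); optics.get_image('scene')
st()
im,c=snap('wrist','w9.png'); im2,_=snap('scene','s9.png')
f=lambda im,x,y,w,h:cv2.resize(im[y:y+h,x:x+w,::-1],(400,300),interpolation=cv2.INTER_CUBIC)
a=np.hstack([f(im2,310,235,100,75),f(im,260,195,128,96)]);cv2.imwrite('pics/st9.png',a)
E
```

```text
t 14.8 p [ 0.5441 -0.1009  0.1631] yaw -9.28 z [ 1.e-04  0.e+00 -1.e+00] F [ 0.54 -0.87 -2.28] T [0.01 0.01 0.02] g 23.9
t 14.85 p [ 0.5441 -0.1009  0.1631] yaw -9.28 z [ 2.e-04  0.e+00 -1.e+00] F [ 0.13  0.87 -1.41] T [-0.01 -0.04  0.  ] g 24.4
t 14.9 p [ 0.5441 -0.1009  0.1631] yaw -9.28 z [ 2.e-04  0.e+00 -1.e+00] F [-0.69  0.4  -1.24] T [ 0.06  0.04 -0.01] g 24.1
t 14.95 p [ 0.5441 -0.1009  0.1631] yaw -9.29 z [ 2.e-04  0.e+00 -1.e+00] F [ 0.31  0.18 -1.52] T [ 0.02 -0.03  0.04] g 23.7
t 15.0 p [ 0.5441 -0.1009  0.1631] yaw -9.29 z [ 2.e-04  0.e+00 -1.e+00] F [-0.01 -0.76 -1.11] T [0.06 0.03 0.03] g 23.7
```

View pics/st9.png

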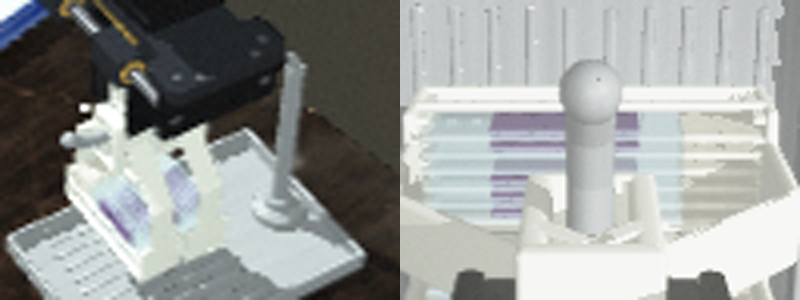

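Emit:
{"name": "step_arm", "arguments": {"deltas": [[0,0,0,-0.5,0,0.3,15],[0,0,0,-1.5,0,0.3,15],[0,0,0,-3,0,0.3,15],[0,0,0,-5,0,0.3,15],[0,0,0,-7,0,0.3,15],[0,0,0,-9,0,0.3,15],[0,0,0,-11,0,0.3,15],[0,0,0,-13,0,0.3,15]], "newtons": 35}}

```text
time: 16.1
position: [0.5561, -0.103, 0.1626]
tool_rot: [-0.254, -3.129, -0.0]
ft_force: [-4.8, 0.4, 0.4]
grip_width: 0.27
```

```bash
cat > m.py <<'E'
from h import *
import sys
n=int(sys.argv[1]); L=[];a=np.radians(-9.29);u=np.array([np.cos(a),np.sin(a),0])
for i in range(n):
    optics.get_image('scene'); s=ctrl.get_state(); L.append(np.r_[s['ft_force']@u,s['ft_force']@[-u[1],u[0],0],s['ft_force'][2],s['position'],s['torque']])
L=np.array(L);print('F along hook,lat,z',np.round(L[:,:3].mean(0),2),'sd',np.round(L[:,:3].std(0),2),'T',np.round(L[:,6:].mean(0),3),'behind tip mm',round(((s['position']-[.50537,-.09443,.158])@u)*1000,2))
st()
E
python3 m.py 6
python3 - <<'E'
from h import *
im2,_=snap('scene','s10.png'); im,_=snap('wrist','w10.png')
f=lambda im,x,y,w,h:cv2.resize(im[y:y+h,x:x+w,::-1],(400,300),interpolation=cv2.INTER_CUBIC)
a=np.hstack([f(im2,310,235,100,75),f(im,260,195,128,96)]);cv2.imwrite('pics/st10.png',a)
E
```

```text
F along hook,lat,z [-4.37 -0.89  0.11] sd [0.57 0.51 0.69] T [ 0.039  1.03  -0.063] behind tip mm 51.56
t 16.4 p [ 0.5562 -0.103   0.1626] yaw -9.3 z [-1.4e-03  2.0e-04 -1.0e+00] F [-4.71  0.34 -0.69] T [-0.02  1.12 -0.06] g 23.7
```

View pics/st10.png

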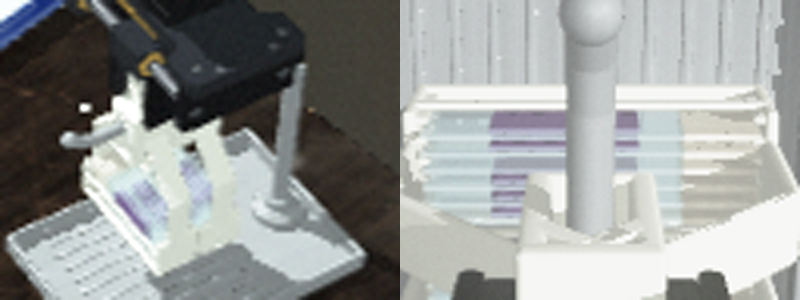

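```bash
python3 - <<'E'
from h import *
im2=cv2.imread('pics/s10.png')[:,:,::-1]; im,_=snap('top','t10.png')
f=lambda im,x,y,w,h:cv2.resize(im[y:y+h,x:x+w,::-1],(400,300),interpolation=cv2.INTER_CUBIC)
a=np.hstack([f(im2,330,240,60,45),f(im,345,175,60,45)]);cv2.imwrite('pics/st11.png',a)
st()
E
```

```text
t 16.55 p [ 0.5564 -0.103   0.1626] yaw -9.29 z [-1.e-03  1.e-04 -1.e+00] F [-5.12  0.41 -0.55] T [-0.02  1.17 -0.01] g 23.5
```

View pics/st11.png

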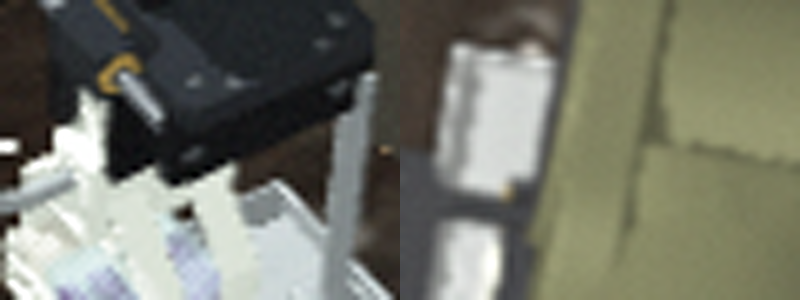

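Emit:
{"name": "step_arm", "arguments": {"deltas": [[0,0,0,0,0,0,15],[0,0,0,0.4,0,0,15],[0,0,0,0.8,0,0,15],[0,0,0,1.2,0,0,15],[0,0,0,1.5,0,0,15],[0,0,0,1.5,0,0,15],[0,0,0,1.5,0,0,15],[0,0,0,1.5,0,0,15]]}}

```text
time: 17.55
position: [0.5558, -0.1026, 0.1629]
tool_rot: [0.254, 3.131, 0.0]
ft_force: [-2.1, -0.1, -2.1]
grip_width: 0.27
```

```bash
python3 m.py 6
```

```text
F along hook,lat,z [-1.27 -0.57 -1.17] sd [0.45 0.35 0.61] T [ 0.047  0.339 -0.015] behind tip mm 50.97
t 17.85 p [ 0.5557 -0.1026  0.1629] yaw -9.28 z [ 7.e-04  1.e-04 -1.e+00] F [-1.57 -0.04 -0.38] T [0.06 0.3  0.  ] g 23.9
```

Emit:
{"name": "step_arm", "arguments": {"deltas": [[0,0,0,0.2,0,0.2,15],[0,0,0,0.2,0,0.4,15],[0,0,0,0.2,0,0.6,15],[0,0,0,0.2,0,0.8,15],[0,0,0,0.2,0,0.8,15],[0,0,0,0.2,0,0.8,15],[0,0,0,0.2,0,0.8,15],[0,0,0,0.2,0,0.8,15]]}}

```text
time: 18.85
position: [0.5554, -0.103, 0.1622]
tool_rot: [0.254, 3.131, -0.001]
ft_force: [-1.3, -2.4, 2.4]
grip_width: 0.271
```

```bash
python3 m.py 6
```

```text
F along hook,lat,z [-0.66 -2.67  3.02] sd [0.32 0.44 0.42] T [-0.525  0.194 -0.019] behind tip mm 50.76
t 19.15 p [ 0.5554 -0.103   0.1622] yaw -9.3 z [ 6.e-04 -4.e-04 -1.e+00] F [-0.68 -2.98  3.47] T [-0.58  0.18 -0.01] g 23.8
```

Emit:
{"name": "step_arm", "arguments": {"deltas": [[0,0,0,0,-0.2,-0.3,15],[0,0,0,0,-0.4,-0.3,15],[0,0,0,0,-0.6,-0.3,15],[0,0,0,0,-0.6,-0.3,15],[0,0,0,0,-0.6,-0.3,15],[0,0,0,0,-0.6,-0.3,15],[0,0,0,0,-0.6,-0.3,15],[0,0,0,0,-0.6,-0.3,15]]}}

```text
time: 20.15
position: [0.5551, -0.1031, 0.1622]
tool_rot: [0.254, 3.131, 0.0]
ft_force: [-0.7, -0.5, 2.4]
grip_width: 0.269
```

```bash
python3 m.py 6
```

```text
F along hook,lat,z [ 0.67 -0.7   0.99] sd [0.34 0.2  0.68] T [-0.182 -0.136 -0.022] behind tip mm 50.51
t 20.45 p [ 0.5551 -0.1031  0.1623] yaw -9.28 z [ 1.e-04  3.e-04 -1.e+00] F [ 0.43 -0.83  0.73] T [-0.16 -0.13 -0.03] g 23.7
```

Emit:
{"name": "step_arm", "arguments": {"deltas": [[0,0,0,-0.1,-0.2,-0.3,15],[0,0,0,-0.3,-0.2,-0.3,15],[0,0,0,-0.5,-0.2,-0.3,15],[0,0,0,-0.5,-0.2,-0.3,15],[0,0,0,-0.5,-0.2,-0.3,15],[0,0,0,-0.5,-0.2,-0.3,15],[0,0,0,-0.5,-0.2,-0.3,15],[0,0,0,-0.5,-0.2,-0.3,15]]}}

```text
time: 21.45
position: [0.5553, -0.1033, 0.1623]
tool_rot: [-0.254, -3.131, -0.001]
ft_force: [-2.6, 1.6, -0.8]
grip_width: 0.276
```

```bash
python3 m.py 6
```

```text
F along hook,lat,z [-2.44  1.49 -1.26] sd [0.45 0.9  0.63] T [ 0.501  0.571 -0.024] behind tip mm 50.85
t 21.75 p [ 0.5554 -0.1033  0.1624] yaw -9.28 z [-4.e-04  3.e-04 -1.e+00] F [-2.01  1.54 -1.87] T [ 0.56  0.56 -0.08] g 23.7
```

Emit:
{"name": "step_arm", "arguments": {"deltas": [[0,0,0,0.1,0.1,0,15],[0,0,0,0.2,0.2,0,15],[0,0,0,0.2,0.2,0,15],[0,0,0,0.2,0.2,0,15],[0,0,0,0.2,0.2,0,15],[0,0,0,0.2,0.2,0,15],[0,0,0,0.2,0.2,0,15],[0,0,0,0.2,0.2,0,15]]}}

```text
time: 22.75
position: [0.5554, -0.1034, 0.1626]
tool_rot: [0.254, 3.131, -0.0]
ft_force: [-2.0, 1.7, -1.7]
grip_width: 0.272
```

```bash
python3 m.py 6
```

```text
F along hook,lat,z [-1.94  0.67 -1.82] sd [0.29 0.35 0.47] T [ 0.283  0.504 -0.019] behind tip mm 50.82
t 23.05 p [ 0.5554 -0.1034  0.1625] yaw -9.28 z [-0.e+00 -1.e-04 -1.e+00] F [-2.08  0.92 -2.17] T [ 0.25  0.48 -0.05] g 23.7
```

Emit:
{"name": "step_arm", "arguments": {"deltas": [[0,0,0,0.1,0.1,0.2,15],[0,0,0,0.2,0.1,0.2,15],[0,0,0,0.2,0.1,0.2,15],[0,0,0,0.2,0.1,0.2,15],[0,0,0,0.2,0.1,0.2,15],[0,0,0,0.2,0.1,0.2,15],[0,0,0,0.2,0.1,0.2,15],[0,0,0,0.2,0.1,0.2,15]], "newtons": 10}}

```text
time: 24.05
position: [0.5554, -0.1032, 0.1624]
tool_rot: [0.254, 3.131, -0.0]
ft_force: [-1.1, 0.0, -0.7]
grip_width: 0.272
```

```bash
python3 m.py 6
```

```text
F along hook,lat,z [-0.72  0.01 -1.24] sd [0.15 0.84 0.21] T [ 0.035  0.212 -0.041] behind tip mm 50.72
t 24.35 p [ 0.5553 -0.1032  0.1624] yaw -9.29 z [ 2.e-04  0.e+00 -1.e+00] F [-0.93 -0.12 -1.16] T [ 0.06  0.17 -0.03] g 24.1
```

Emit:
{"name": "step_arm", "arguments": {"deltas": [[0,0,0,0,0,0,25],[0,0,0,0,0,0,26],[0,0,0,0,0,0,28],[0,0,0,0,0,0,30],[0,0,0,0,0,0,34],[0,0,0,0,0,0,40],[0,0,0,0,0,0,46],[0,0,0,0,0,0,50]]}}

```text
time: 25.35
position: [0.5553, -0.1032, 0.1624]
tool_rot: [0.254, 3.131, 0.0]
ft_force: [0.3, -0.2, 0.6]
grip_width: 0.545
```

```bash
python3 m.py 4
python3 - <<'E'
from h import *
im2,_=snap('scene','s12.png'); im,_=snap('wrist','w12.png')
f=lambda im,x,y,w,h:cv2.resize(im[y:y+h,x:x+w,::-1],(400,300),interpolation=cv2.INTER_CUBIC)
a=np.hstack([f(im2,310,235,100,75),f(im,240,180,160,120)]);cv2.imwrite('pics/st12.png',a)
E
```

```text
F along hook,lat,z [0.29 0.07 0.41] sd [0.26 0.27 0.4 ] T [0.04  0.019 0.018] behind tip mm 50.66
t 25.55 p [ 0.5553 -0.1032  0.1624] yaw -9.28 z [ 1.e-04  0.e+00 -1.e+00] F [ 0.45 -0.21 -0.01] T [ 0.05  0.03 -0.02] g 49.4
```

View pics/st12.png

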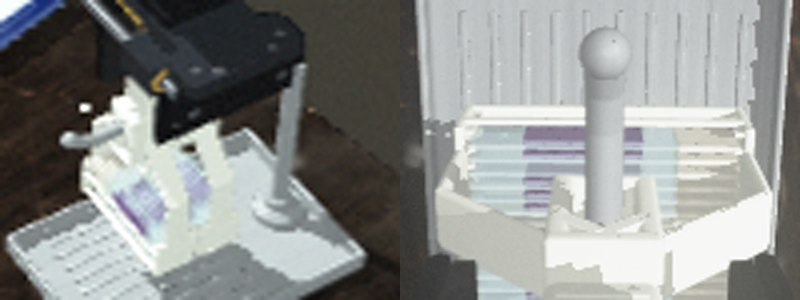

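Emit:
{"name": "step_arm", "arguments": {"deltas": [[0,0,0,0,0,-3,60],[0,0,0,0,0,-10,60],[0,0,0,0,0,-22,60],[0,0,0,0,0,-40,60],[0,0,0,0,0,-65,60],[0,0,0,0,0,-95,60],[0,0,0,0,0,-125,60],[0,0,0,0,0,-140,60]]}}

```text
time: 26.65
position: [0.556, -0.1035, 0.3053]
tool_rot: [0.254, 3.127, 0.001]
ft_force: [0.2, -0.5, 0.5]
grip_width: 0.69
```

Emit:
{"name": "step_arm", "arguments": {"deltas": [[0,0,0,5,15,0,60],[0,0,0,15,50,0,60],[0,0,0,25,95,0,60],[0,0,0,25,140,0,60],[0,0,0,25,185,0,60],[0,0,0,25,220,0,60],[0,0,0,25,235,0,60],[0,0,0,25,235,0,60]]}}

```text
time: 27.65
position: [0.5678, 0.1336, 0.3013]
tool_rot: [-0.251, -3.13, 0.002]
ft_force: [-0.3, -0.8, -0.1]
grip_width: 0.688
```

```bash
python3 - <<'E'
from h import *
st();im2,_=snap('scene','s13.png'); im,_=snap('top','t13.png')
f=lambda im,x,y,w,h:cv2.resize(im[y:y+h,x:x+w,::-1],(400,300),interpolation=cv2.INTER_CUBIC)
a=np.vstack([np.hstack([f(im2,310,235,100,75),f(im,335,175,80,60)]),np.hstack([f(im2,0,0,640,480),f(im,0,0,640,480)])]);cv2.imwrite('pics/st13.png',a)
E
```

```text
t 27.65 p [0.5678 0.1336 0.3013] yaw -9.17 z [-1.7e-03 -9.0e-04 -1.0e+00] F [-0.35 -0.83 -0.11] T [ 0.02 -0.01  0.01] g 59.8
```

View pics/st13.png

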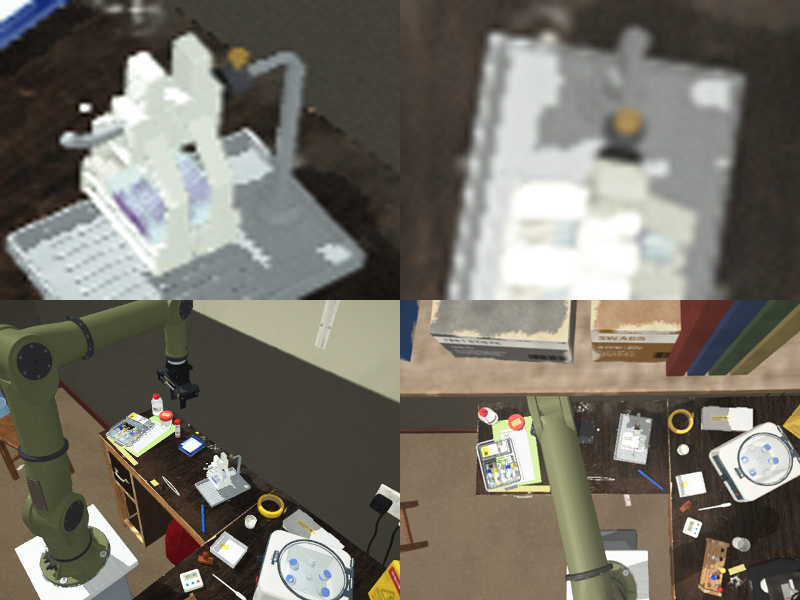

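```bash
python3 - <<'E'
from h import *
im=cv2.imread('pics/t13.png');im2=cv2.imread('pics/s13.png')
f=lambda im,x,y,w,h:cv2.resize(im[y:y+h,x:x+w],(400,300),interpolation=cv2.INTER_CUBIC)
cv2.imwrite('pics/z13.png',np.hstack([f(im,350,195,48,36),f(im2,328,240,52,39)]))
E
```

```text
(no output)
```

View pics/z13.png

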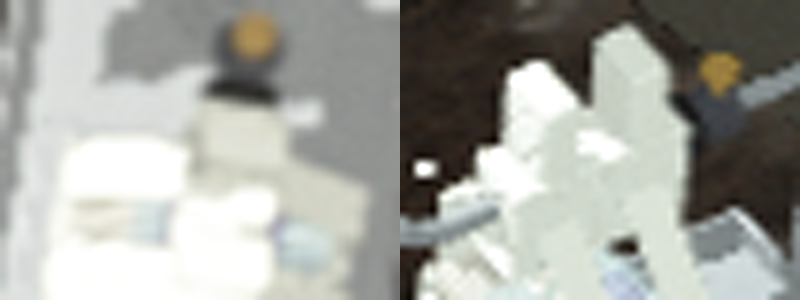

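```bash
python3 -c "
from bench import ctrl
print(ctrl.close_job())"
```

```text
the job is handed in; nothing more can be done
None
```

The loose rack now hangs on the drain hook in front of the first one, and the job is handed in at about 28 s of the 53 s.

- **Hanging:** I gripped the loose rack by its finger grip and passed its eye over the tip. The wrist picture showed the ball centred in the eye, and I felt no contact force.
- **Pushing:** It slid the first rack back about 21 mm to the rubber stop. I held the two against the stop with about 4.5–5 N for about half a second.
- **Release:** I eased back to under 1 N, with the side force close to zero, then opened the fingers and moved the arm clear.

**Last checks:** The scene and top pictures show both racks upright on the arm, with no visible gap between them or to the stop. Everything else on the desk looks unmoved by eye; I did not measure it.

**What disagreed or stayed unconfirmed:**
- **Stop position:** My first camera estimate put the stop about 105 mm behind the tip. Contact came at about 98–99 mm, probably because I had picked the middle of the rubber instead of its front face.
- **Stop contact:** The gripper hid the stop during the push, so contact was judged from the force then and seen only afterwards.
- **Seating the rack:** While I lowered it to its seat, it pressed on the arm for a moment with about 4.4 N down and 2.7 N sideways. I corrected this before letting go.

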